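Lock a steel rack bracket into the slotted upright on the shed pegboard

ROBOT

A 6-joint arm with a two-finger parallel gripper is mounted at the origin on the work surface. World frame = base frame: x ahead of the robot, y to its left, z up, the work surface at z = 0. Lengths are in m, angles in rad, forces in N, time in s.
With the tool pointing down it reaches from about 0.35 to 0.875 m from the base axis. Payload 4.2 kg.
Tool frame: the origin (TCP) lies at the very end of the fingers, on their centre line; the grasp point (between the pads) lies 19 mm behind it; z points along the fingers, y is the line along which they close (so a half turn about z gives the same grasp; the last joint's range is limited). The gripper opens to 87 mm and grips with 3 to 60 N. Pads are 19 mm wide; open, the fingers measure 117 mm over their backs; the gripper's body (75 mm by 190 mm) begins 51 mm behind the grasp point.
Start: joints at [-1.022, 0.385, 0.008, 0, -1.194, -0.259], TCP at [0.179, -0.599, 0.223] pointing down, gripper open.
Joint ranges: [-3.14, 3.14], [-1.21, 2.06], [-1.07, 1.41], [-3.16, 2.05], [-2.99, -0.16], [-3.1, 3.1]. Speed limits (rad/s): [2.79, 2.79, 3.14, 3.14, 3.14, 3.14].

INTERFACE

Orientations are given as [roll, pitch, yaw] about the fixed x, y, z axes, in that order (R = Rz(yaw) Ry(pitch) Rx(roll)).
In Python, from plant import env gives the robot as it stands.
- The arm moves only by the tool step_arm, never from a script. Its argument "rows" is a list of rows, each an object of numbers: "hand": the gripper command: -1 is fully open, 1 is shut, values between are in proportion; "dx", "dy", "dz": the shift along the tool's x, y, z as a fraction of full scale; "yaw": the turn about the tool's z as a fraction of full scale. A call has 1 to 5 rows; each row shifts and turns the commanded pose from where the row before left it, along the tool's axes as they then stand; what a row does not reach is not made up. Full scale, the value 1, is 0.1 m for a shift and pi rad for a turn. A row lasts 1/12 s, in which the tool goes at most 41.7 mm and 7.16 degrees, less where a joint would pass 70% of its speed; a pose out of reach is approached as far as the arm can. A call with a number of a shift or a turn outside -1 to 1 is refused whole. A call with a gripper value outside its range is refused whole. The fingers move at their own pace and stop on an object; "squeeze" is the grip in N (left out, the last holds). Time passes only in rows, so rows that do not move let the fingers close. It gives the time, the measured TCP pose, the force, the opening and the grip force at its end, in the units of the state.
- env.get_obs(): the state, without advancing time (a new reading comes with each control period).
- env.capture(name): name is "scene" or "top" or "wrist"; returns a dict with "img" (400x640x3 uint8, blue, green, red), "range_z" (400x640 float32, m along the optical axis (not along the pixel's ray), 0 where there is no reading), "fov_y" (degrees; the focal length in pixels is half the picture's height over the tangent of half this angle, whatever the lens; pixels are square), "cx", "cy" (the principal point, pixels), "pose" (4x4, takes a point from camera to world coordinates); the wrist camera has in their place "hand_eye" (4x4, takes a point from camera to tool coordinates, whose origin is the TCP and whose axes are the flange's). Camera axes: x right, y down, z forward; pixel columns grow to the right and rows downward; lengths in m; the calibration is good to about 2 mm. The wrist camera is an equidistant fisheye: a pixel r from the principal point sees the ray r / f radians off the axis. A picture is of the moment at which its call begins: read the wrist's pose just before it.
- env.finish_job(): hands the job in; it is judged then, once.
The state is a dict: "time_s": time; "joint_positions": joint angles; "qvel": joint speeds; "tau": joint torques, N m; "eef_pos": TCP position; "tcp_rot": TCP orientation; "force": force on the tool from outside, world axes, zero at the start; "ft_torque": the same for the moment, N m; "finger_gap": finger opening in m; "grasp_force": force on a finger pad.
Only numpy, scipy, OpenCV 4.12 (cv2) and the standard library are available. Lean on these libraries where they do the work, as an engineer would, in place of code of your own. Each camera call takes 0.05 s, during which the arm holds its last target. There are 200 camera calls.

TASK

Pick up the steel rack bracket, push both its hooks into the slots of the grey upright until its back plate is against it, then press it straight down until it is fully seated and the spring latch snaps out above its upper hook, and let go. Feel your way: press firmly, but never with more than about 30 N on the upright or the board. Leave the bin, insulator and aluminium angle on the ledge where they are.

Things in the scene. Friction and masses are not known exactly. Their poses are not given: they have to be found in the camera images.
- bracket_grip (a point): Loose steel rack bracket standing on the worktop (0.2-0.45 kg): mid-thickness of its upright web, 80 mm above its underside. Web 10 mm thick (y), 59 long (23 behind to 36 ahead of this point in x), top edge 15 mm above the point, bottom 75 below. x points level to the back plate and hooks, z up. Grip the web here from above, closing along y.
- bracket_back (a point): Rack bracket's back face (of a plate 30 wide, 100 high, 6 thick): on its centre line, 50 mm above the bracket's underside, 42 mm ahead (x) of bracket_grip and 30 mm lower. Axes as bracket_grip; x points out of the face along the hooks.
- hook_low (a point): Lower hook of the rack bracket: underside of its shank, at the back face, 32 mm below bracket_back. A hook is 8 mm wide (y): shank 6.5 mm long (x), 8 mm high; then a tip 6 mm thick (reach 12.5 mm in all), 18 mm high, running 10 mm lower than the shank's underside. Axes as bracket_grip.
- hook_high (a point): Upper hook of the rack bracket, the same shape: underside of its shank at the back face, 24 mm above bracket_back.
- mount (a point): Where bracket_back lies when fully seated, were the upright at its nominal height: on the face of the grey upright, on its centre line. x points level into the board (hooks go in this way), y along it, z up. BEWARE: the upright, with its slots, latch and tongue, is bolted on with play, really 10 mm lower to 10 mm higher than mount and the slot points tell. Sideways and in depth they are true.
- slot_low (a point): Nominal bottom edge (see mount: true height +-10 mm) of the lower slot in the upright's front sheet, 32 mm below mount. Each slot is 14 mm wide, 42 high; sheet 4 mm thick. Seated, a shank stands on the slot's bottom edge, a rigid stop. Behind this slot a stiff sliding tongue stops the hook about 9 mm above the seat: 8 N plus rubbing pushes it down, the bracket's weight does not.
- slot_high (a point): Nominal bottom edge (true height +-10 mm) of the upper slot, 24 mm above mount. Upright 44 mm wide, its top about 74 mm above mount. The hook tips pass into the slots while the bracket is 10 to 34 mm above its true seat: aim 22 mm above nominal.
- latch (a joint): Spring latch, a steel block 12 wide, 30 high in the upper slot, sliding along mount x. 0 m = out, nearly flush with the sheet: at the start, and when locked. The upper hook pushes it in to about 0.0105 m (3 to 5.5 N) when the back plate is flush; it snaps out above the hook when the bracket is within 2 mm of fully down and then stops it lifting.
- panel: Fixed pegboard (460 long, 200 high, front 30 mm behind the upright's face), with a white ledge 20 mm high reaching 108 mm out from that face, the upright, and a fixed red level and pry bar hung within 25 mm of the board, 70 mm or more to either side. Origin on the worktop 135 mm under mount, axes as mount.
- bracket: The whole rack bracket. Origin: underside of its foot, 60 mm behind bracket_back and 50 mm below. Foot 120 long (x, +-60), 36 wide, 5 thick; lip 27 mm high at the outer end; a rib 35 mm high continues the web outwards. Axes as bracket_grip.
- bin: Open orange bin, 85 x 90 x 55 mm high, on the ledge about 150 mm to the +y side of the upright; origin under its centre. Not to be moved.
- insulator: White ribbed ceramic insulator, 48 mm across, 54 high, on the ledge about 115 mm to the -y side of the upright; origin under its centre. Not to be moved.
- angle: Aluminium angle piece, 80 mm long, 30 x 30, on the ledge about 185 mm to the -y side of the upright; origin under its centre. Not to be moved.
Things that resemble listed ones, but are neither listed nor needed, are in the scene too. Several things look just like the bracket: the one meant starts farthest to the robot's right.

How it is judged:
By the outcome, as a careful person would: the job done as asked, in the order asked, and still so for the second after the job is handed in, with the robot touching nothing.
It also fails if it takes over 51 s, if anything falls off the work surface, if the arm or the gripper's body presses on something with over 40 N, if the wrist force passes 120 N, or if a joint passes its speed limit or range.

## Working session

There is one attempt and no reset: what is moved stays moved. The work goes in short steps, Python scripts to look and compute and a tool call to move; the robot and the scene stay as the last step left them, time stands still between calls to the robot, and variables do not carry over. Pictures are saved under pics/ and viewed, at most 10 in all, crops included, and the job is handed in when it is done.

Besides the shell and the picture viewer there is one more tool, called after "Call:" as name(argument=value, ...) on one line, values as JSON. step_arm: Moves the arm, as the interface text tells. Shift numbers are shares of 0.1 m and turn numbers shares of pi rad, none past 1 either way. Its arguments: {"type":"object","properties":{"rows":{"type":"array","items":{"type":"object","properties":{"hand":{"type":"number"},"dx":{"type":"number"},"dy":{"type":"number"},"dz":{"type":"number"},"yaw":{"type":"number"}}}},"squeeze":{"type":"number"}},"required":["rows"]}

```bash
ls; mkdir -p pics; cat > h.py <<'E'
from plant import env
import numpy as np, cv2
def cap(n):
    c=env.capture(n); np.savez(f'{n}.npz',**c); return c
def pt(c,u,v,z=None):
    h=c['img'].shape[0]; f=h/2/np.tan(np.radians(float(c['fov_y']))/2)
    z=float(c['range_z'][int(v),int(u)]) if z is None else z
    p=np.array([(u-c['cx'])/f*z,(v-c['cy'])/f*z,z,1]); return (c['pose']@p)[:3]
def cloud(c):
    h,w=c['range_z'].shape; f=h/2/np.tan(np.radians(float(c['fov_y']))/2)
    v,u=np.mgrid[:h,:w]; z=c['range_z']
    P=np.stack([(u-c['cx'])/f*z,(v-c['cy'])/f*z,z],-1)
    W=P@c['pose'][:3,:3].T+c['pose'][:3,3]; W[z==0]=np.nan; return W
E
python3 - <<'E'
from h import *
for n in ['scene','top']:
    c=cap(n); cv2.imwrite(f'pics/{n}0.png',c['img']); print(n,c['fov_y'],c['pose'].round(3).tolist())
o=env.get_obs(); print(o)
E
```

```text
pics
scene 50.402103137051085 [[0.716, 0.435, -0.545, 1.153], [0.698, -0.452, 0.556, -0.64], [-0.005, -0.778, -0.628, 0.871], [0.0, 0.0, 0.0, 1.0]]
top 56.41933595776687 [[-0.023, -0.995, 0.098, 0.399], [-1.0, 0.023, 0.002, 0.026], [-0.004, -0.098, -0.995, 1.151], [0.0, 0.0, 0.0, 1.0]]
{'time_s': 0.1, 'joint_positions': array([-1.02239013e+00,  3.85532547e-01,  6.78330701e-03, -4.32074784e-04,
       -1.19401674e+00, -2.58579746e-01]), 'qvel': array([ 0.00064522, -0.00165977,  0.00378649,  0.00079064, -0.00174195,
       -0.00030044]), 'tau': array([-2.59516792e-04, -3.91692281e+01,  1.87936020e+01,  4.23194915e+00,
        1.34273322e-02, -7.81037716e-05]), 'eef_pos': array([ 0.17846907, -0.59842309,  0.22154565]), 'tcp_rot': array([ 3.13958580e+00, -1.15556427e-04, -2.85192545e+00]), 'force': array([-0.54122556, -1.08627949,  0.32736607]), 'ft_torque': array([ 0.04950217, -0.0076304 , -0.02432405]), 'grasp_force': 0.0, 'finger_gap': 0.0872247245441386}
```

View pics/scene0.png

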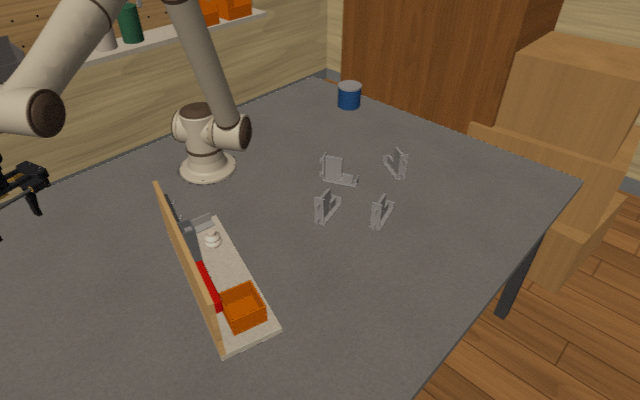

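View pics/top0.png

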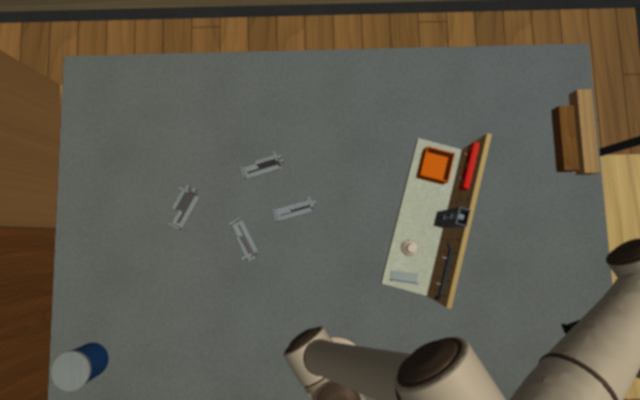

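Scene: panel with upright at top-view (452,217); its hooks direction points right (-y world). Bracket candidates in the top view: (185,205), (245,240), (262,165) and (295,210). The last fits, since image right is the robot's right (-y) and it is farthest right. I'll confirm with a crop.

```bash
python3 - <<'E'
from h import *
c=dict(np.load('top.npz')); W=cloud(c)
cr=c['img'][150:270,160:330]; a=cv2.resize(cr,None,fx=4,fy=4,interpolation=3)
b=cv2.resize(c['img'][125:315,375:500],None,fx=2.5,fy=2.5,interpolation=3)
cv2.imwrite('pics/top_crop.png',a);
for u,v in [(185,205),(245,240),(262,165),(295,210),(452,217)]: print((u,v),W[v,u].round(3))
# target bracket cloud
def comp(u0,u1,v0,v1,zmin):
    P=W[v0:v1,u0:u1].reshape(-1,3); return P[P[:,2]>zmin]
P=comp(268,320,190,228,0.05); print(len(P),P.min(0),P.max(0))
uv=np.argwhere(W[190:228,268:320,2]>0.05)+[190,268]
m=P[:,2]>0.075; print('top', [ (tuple(x[::-1]),p.round(3).tolist()) for x,p in zip(uv[m][::6],P[m][::6])])
E
```

```text
(185, 205) [0.499 0.436 0.033]
(245, 240) [0.39  0.255 0.037]
(262, 165) [0.612 0.201 0.051]
(295, 210) [0.477 0.106 0.028]
(452, 217) [ 0.439 -0.316  0.171]
138 [0.47455464 0.04396306 0.05458213] [0.50805058 0.11833021 0.10282629]
top [((np.int64(308), np.int64(197)), [0.508, 0.063, 0.097]), ((np.int64(310), np.int64(199)), [0.502, 0.058, 0.099]), ((np.int64(308), np.int64(201)), [0.497, 0.064, 0.093]), ((np.int64(314), np.int64(201)), [0.498, 0.047, 0.082]), ((np.int64(307), np.int64(202)), [0.494, 0.066, 0.096]), ((np.int64(313), np.int64(202)), [0.495, 0.05, 0.084]), ((np.int64(303), np.int64(203)), [0.491, 0.078, 0.096]), ((np.int64(309), np.int64(203)), [0.491, 0.061, 0.095]), ((np.int64(298), np.int64(204)), [0.489, 0.092, 0.094]), ((np.int64(304), np.int64(204)), [0.489, 0.075, 0.094]), ((np.int64(310), np.int64(204)), [0.488, 0.058, 0.102]), ((np.int64(297), np.int64(205)), [0.486, 0.095, 0.093]), ((np.int64(303), np.int64(205)), [0.486, 0.078, 0.096]), ((np.int64(311), np.int64(205)), [0.485, 0.055, 0.102]), ((np.int64(294), np.int64(206)), [0.484, 0.104, 0.094]), ((np.int64(300), np.int64(206)), [0.483, 0.087, 0.096]), ((np.int64(312), np.int64(206)), [0.482, 0.052, 0.1]), ((np.int64(294), np.int64(207)), [0.481, 0.104, 0.096]), ((np.int64(300), np.int64(207)), [0.482, 0.088, 0.076]), ((np.int64(292), np.int64(208)), [0.478, 0.11, 0.093]), ((np.int64(291), np.int64(209)), [0.475, 0.112, 0.093])]
```

View pics/top_crop.png

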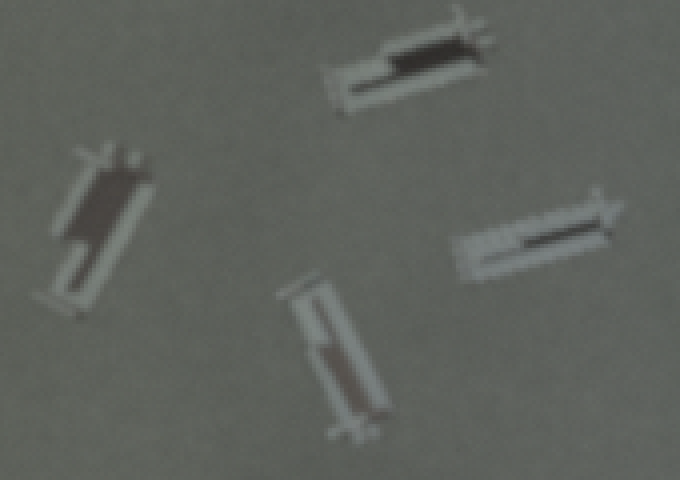

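The crop confirms it: the target is at crop (535,240), with its back plate and hooks at the right end. Next I fit the web line and the panel.

```bash
python3 - <<'E'
from h import *
c=dict(np.load('top.npz')); W=cloud(c)
def line(P):
    m=P[:,:2].mean(0); d=np.linalg.svd(P[:,:2]-m)[2][0]; return m,d*np.sign(-d[1])
P=W[190:228,268:320].reshape(-1,3)
w=P[(P[:,2]>0.088)&(P[:,2]<0.1)&(P[:,1]>0.072)]; m,d=line(w); q=(w[:,:2]-m)@d
print('web',len(w),m,d,np.degrees(np.arctan2(d[1],d[0])),q.min(),q.max())
n=np.array([-d[1],d[0]]); r=(w[:,:2]-m)@n; print('lat',r.min(),r.max())
f=P[P[:,2]>0.003]; s=(f[:,:2]-m)@d; t=(f[:,:2]-m)@n; print('all along',s.min(),s.max(),'lat',np.percentile(t,[1,99]),'z',f[:,2].max())
A=W[100:330,370:510].reshape(-1,3)
b=A[(A[:,2]>0.19)&(A[:,2]<0.206)]; 
B=W[120:320,440:500]; 
print('hist',np.histogram(A[:,2],bins=np.arange(0,0.26,0.01)))
m2,d2=line(b); print('boardtop',len(b),m2,d2,np.ptp((b[:,:2]-m2)@d2))
U=A[(A[:,2]>0.19)]
np.save('A.npy',A)
# ledge
l=A[(A[:,2]>0.013)&(A[:,2]<0.028)]; r=cv2.minAreaRect(l[:,:2].astype(np.float32)); print('ledge',r)
# upright region
R=W[200:235,425:475]
for v in range(202,234,4): print(v,R[v-200,::4].round(3)[:,2], )
E
```

```text
web 64 [0.4848976  0.09455326] [ 0.2494473  -0.96838837] -75.55519124149376 -0.02462202886043748 0.02399736980556782
lat -0.004782753068146014 0.005137863075048701
all along -0.10578372120652478 0.0713097148270695 lat [-0.05922897  0.06362828] z 0.10282628914620395
hist (array([9718, 2816, 3306,  278,  293,  360,  294,  403,  124,  115,  134,
         98,   64,   86,  149,  251,  544,  560,  271,  716,  484,   39,
          0,    0,    0]), array([0.  , 0.01, 0.02, 0.03, 0.04, 0.05, 0.06, 0.07, 0.08, 0.09, 0.1 ,
       0.11, 0.12, 0.13, 0.14, 0.15, 0.16, 0.17, 0.18, 0.19, 0.2 , 0.21,
       0.22, 0.23, 0.24, 0.25]))
boardtop 1161 [ 0.43024583 -0.34492452] [ 0.95879869 -0.28408638] 0.4595463096956222
ledge ((0.45493191480636597, -0.27746036648750305), (0.14074082672595978, 0.46036338806152344), 73.44590759277344)
202 [0.021 0.024 0.021 0.022 0.022 0.018 0.028 0.066 0.099 0.129 0.159 0.191
 0.2  ]
206 [0.021 0.022 0.018 0.015 0.017 0.018 0.038 0.073 0.108 0.139 0.168 0.197
 0.2  ]
210 [0.014 0.024 0.02  0.018 0.071 0.109 0.144 0.172 0.204 0.176 0.19  0.209
 0.199]
214 [ 0.023  0.021  0.02   0.038  0.08   0.111  0.149  0.174  0.208  0.203
  0.188  0.199 -0.   ]
218 [0.02  0.017 0.018 0.051 0.087 0.104 0.16  0.19  0.211 0.204 0.194 0.2
 0.   ]
222 [ 0.019  0.022  0.018  0.054  0.099  0.131  0.165  0.197  0.145  0.174
  0.199  0.2   -0.003]
226 [0.017 0.018 0.021 0.025 0.05  0.08  0.107 0.133 0.155 0.178 0.2   0.198
 0.002]
230 [ 0.022  0.022  0.02   0.017  0.024  0.052  0.089  0.12   0.154  0.181
  0.197  0.    -0.   ]
```

```bash
cat >> h.py <<'E'
def mv(p,yaw=None):
    """print tool-frame units (0.1m) to reach p"""
    o=env.get_obs(); e=o['eef_pos']; y=o['tcp_rot'][2]
    d=np.asarray(p)-e; x=np.cos(y)*d[0]+np.sin(y)*d[1]; yy=np.sin(y)*d[0]-np.cos(y)*d[1]
    print('eef',e.round(4),'rot',o['tcp_rot'].round(4),'dx %.3f dy %.3f dz %.3f'%(x*10,yy*10,-d[2]*10), '' if yaw is None else 'yaw %.4f'%(-(yaw-y)/np.pi))
def wcloud(c,e,rot):
    from scipy.spatial.transform import Rotation as Ro
    h,w=c['range_z'].shape; f=h/2/np.tan(np.radians(float(c['fov_y']))/2)
    v,u=np.mgrid[:h,:w].astype(float); dx=u-c['cx']; dy=v-c['cy']; r=np.hypot(dx,dy)+1e-9; th=r/f
    z=c['range_z']; t=np.tan(np.minimum(th,1.5))*z
    P=np.stack([t*dx/r,t*dy/r,z],-1)
    P=P@c['hand_eye'][:3,:3].T+c['hand_eye'][:3,3]
    W=P@Ro.from_euler('xyz',rot).as_matrix().T+e; W[(z==0)|(th>1.4)]=np.nan; return W
def wlook(name):
    o=env.get_obs(); c=cap('wrist'); W=wcloud(c,o['eef_pos'],o['tcp_rot']); np.save('wW.npy',W)
    cv2.imwrite(f'pics/{name}.png',c['img']); return c,W,o
E
python3 - <<'E'
from h import *
A=np.load('A.npy')
d=np.array([0.95880,-0.28409]); x=np.array([-0.28409,-0.95880]) # y dir of mount? and into board
m2=np.array([0.43024583,-0.34492452])
s=(A[:,:2]-m2)@x; t=(A[:,:2]-m2)@d
k=(A[:,2]>0.08)&(A[:,2]<0.2)&(abs(t)<0.06)
for lo in np.arange(-0.06,-0.01,0.004):
    q=k&(s>lo)&(s<lo+0.004); print(round(lo,3),q.sum(),np.percentile(t[q],[2,50,98]).round(3) if q.sum() else '')
q=(A[:,2]>0.203)&(abs(t)<.05);print('hi',q.sum(),np.percentile(s[q],[2,98]),np.percentile(t[q],[2,50,98]),np.percentile(A[q,2],[10,50,90]))
b=(A[:,2]>0.19)&(A[:,2]<0.206)&(abs(t)>.06); print('board s',np.percentile(s[b],[2,98]),'t',t[b].min(),t[b].max())
c,W,o=wlook('w0'); print(c['hand_eye'].round(3).tolist(),c['fov_y'])
E
```

```text
-0.06 0 
-0.056 0 
-0.052 0 
-0.048 0 
-0.044 0 
-0.04 0 
-0.036 172 [-0.017  0.003  0.026]
-0.032 44 [-0.018  0.004  0.013]
-0.028 14 [-0.018 -0.018  0.009]
-0.024 17 [-0.018 -0.002  0.018]
-0.02 10 [-0.018 -0.018  0.024]
-0.016 19 [-0.018 -0.017  0.023]
-0.012 13 [-0.018  0.023  0.024]
hi 109 [-0.03362216  0.00133203] [-0.01785038  0.00286524  0.02620931] [0.20376636 0.20909397 0.21223004]
board s [-0.00381254  0.00902317] t -0.22531695332739807 0.23423041651399232
[[0.001, -0.97, -0.243, 0.065], [1.0, 0.0, 0.0, 0.0], [-0.0, -0.243, 0.97, -0.163], [0.0, 0.0, 0.0, 1.0]] 65.70646984690485
```

Call:
step_arm(rows=[{"dz": -0.35, "yaw": -0.039}, {"dz": -0.35, "yaw": -0.039}, {"dz": -0.35, "yaw": -0.039}, {"dz": -0.35, "yaw": -0.039}, {"yaw": -0.039}])

```text
$.rows[0]: bad value
```

Call:
step_arm(rows=[{"yaw": -0.039}, {"yaw": -0.039}, {"yaw": -0.039}, {"yaw": -0.039}, {"yaw": -0.039}])

```text
$.rows[0]: bad value
```

Call:
step_arm(rows=[{"dx": 0, "dy": 0, "dz": -0.3, "yaw": 0, "hand": -1}, {"dx": 0, "dy": 0, "dz": -0.3, "yaw": 0, "hand": -1}, {"dx": -0.1, "dy": 0.07, "dz": -0.3, "yaw": 0, "hand": -1}, {"dx": -0.3, "dy": 0.21, "dz": 0, "yaw": 0, "hand": -1}, {"dx": -0.3, "dy": 0.21, "dz": 0, "yaw": 0, "hand": -1}], squeeze=40)

```text
time_s: 0.57
eef_pos: [0.232, -0.5324, 0.3141]
tcp_rot: [-3.138, 0.001, -2.855]
force: [1.2, -0.2, -1.3]
finger_gap: 0.0873
grasp_force: 0.0
```

Call:
step_arm(rows=[{"dx": -0.31, "dy": 0.22, "dz": 0, "yaw": 0, "hand": -1}, {"dx": -0.31, "dy": 0.22, "dz": 0, "yaw": 0, "hand": -1}, {"dx": -0.31, "dy": 0.22, "dz": 0, "yaw": 0, "hand": -1}, {"dx": -0.31, "dy": 0.22, "dz": 0, "yaw": 0, "hand": -1}, {"dx": -0.31, "dy": 0.22, "dz": 0, "yaw": 0, "hand": -1}])

```text
time_s: 0.98
eef_pos: [0.3494, -0.3805, 0.3124]
tcp_rot: [3.141, -0.0, -2.852]
force: [-0.3, -0.2, 0.3]
finger_gap: 0.0871
grasp_force: 0.0
```

Call:
step_arm(rows=[{"dx": -0.31, "dy": 0.22, "dz": 0, "yaw": 0, "hand": -1}, {"dx": -0.31, "dy": 0.22, "dz": 0, "yaw": 0, "hand": -1}, {"dx": -0.31, "dy": 0.22, "dz": 0, "yaw": 0, "hand": -1}, {"dx": -0.31, "dy": 0.22, "dz": 0, "yaw": 0, "hand": -1}, {"dx": -0.31, "dy": 0.22, "dz": 0.1, "yaw": 0, "hand": -1}])

```text
time_s: 1.4
eef_pos: [0.4675, -0.2312, 0.3044]
tcp_rot: [-3.139, 0.003, -2.851]
force: [1.6, -0.4, 0.8]
finger_gap: 0.0871
grasp_force: 0.0
```

Call:
step_arm(rows=[{"dx": -0.31, "dy": 0.22, "dz": 0.15, "yaw": 0, "hand": -1}, {"dx": -0.31, "dy": 0.22, "dz": 0.2, "yaw": 0, "hand": -1}, {"dx": -0.31, "dy": 0.22, "dz": 0.2, "yaw": 0, "hand": -1}, {"dx": -0.31, "dy": 0.22, "dz": 0.2, "yaw": 0, "hand": -1}, {"dx": 0, "dy": 0, "dz": 0.2, "yaw": 0, "hand": -1}])

```text
time_s: 1.82
eef_pos: [0.5609, -0.1113, 0.2078]
tcp_rot: [-3.141, 0.002, -2.847]
force: [-0.1, -0.1, 0.5]
finger_gap: 0.0872
grasp_force: 0.0
```

```bash
python3 - <<'E'
from h import *
c,W,o=wlook('w1'); mv([.563,-.103,.2])
E
```

```text
eef [ 0.5563 -0.1124  0.203 ] rot [ 3.1374 -0.0082 -2.8488] dx -0.091 dy 0.071 dz 0.030
```

View pics/w1.png

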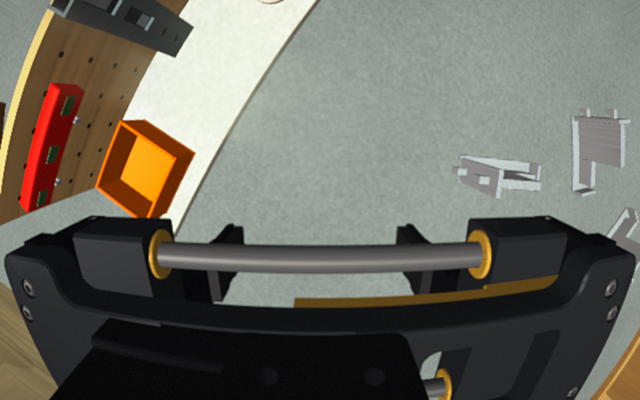

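The wrist view shows the upright only partly, at the upper left (130,25). The target bracket is at the right (500,175). I'll shift sideways for a better view.

Call:
step_arm(rows=[{"dx": 0.3, "dy": 0.2, "dz": 0, "yaw": 0, "hand": -1}, {"dx": 0.3, "dy": 0.2, "dz": 0, "yaw": 0, "hand": -1}, {"dx": 0.3, "dy": 0.2, "dz": 0, "yaw": 0, "hand": -1}, {"dx": 0.3, "dy": 0.2, "dz": 0, "yaw": 0, "hand": -1}, {"dx": 0, "dy": 0, "dz": 0, "yaw": 0, "hand": -1}])

```text
time_s: 2.28
eef_pos: [0.4127, -0.0732, 0.2092]
tcp_rot: [3.139, -0.004, -2.852]
force: [-0.3, -0.5, 0.5]
finger_gap: 0.0872
grasp_force: 0.0
```

```bash
python3 - <<'E'
from h import *
c,W,o=wlook('w2'); mv([.563,-.103,.2])
np.savez('w2o.npz',e=o['eef_pos'],r=o['tcp_rot']); np.save('w2W.npy',W); np.savez('w2c.npz',**c)
E
```

```text
eef [ 0.4163 -0.0733  0.2101] rot [ 3.1412e+00  3.0000e-04 -2.8512e+00] dx -1.321 dy -0.704 dz 0.101
```

View pics/w2.png

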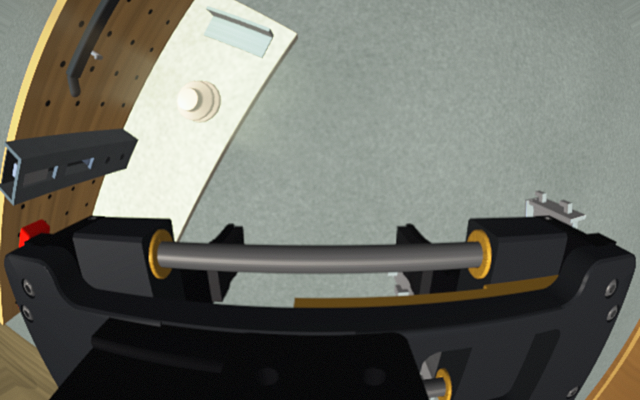

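The upright's face is visible, with the upper slot near (40,172) and the lower near (75,163). I'll rectify the face.

```bash
python3 - <<'E'
from h import *
from scipy.spatial.transform import Rotation as Ro
W=np.load('w2W.npy'); c=dict(np.load('w2c.npz')); o=np.load('w2o.npz')
X=np.array([-0.28409,-0.9588]); Y=np.array([0.9588,-0.28409]); M=np.array([0.4442,-0.3136])
P=W.reshape(-1,3); s=(P[:,:2]-M)@X; t=(P[:,:2]-M)@Y; z=P[:,2]
k=(abs(t)<0.035)&(abs(s)<0.02)&(z>0.05)&(z<0.23)
print('face s pct',np.percentile(s[k],[5,25,50,75,95]))
q=k&(abs(s-np.median(s[k]))<0.005); A=np.c_[t[q],z[q],np.ones(q.sum())]; print('tilt',np.linalg.lstsq(A,s[q],rcond=None)[0], 't',np.percentile(t[q],[1,99]),'z',np.percentile(z[q],[1,99]))
b=(abs(s-0.03)<0.01)&(abs(t)<0.2)&(abs(t)>.03)&(z>.05)&(z<.19); A=np.c_[t[b],z[b],np.ones(b.sum())];print('board',b.sum(),np.linalg.lstsq(A,s[b],rcond=None)[0])
l=(z>.01)&(z<.03)&(s<-.01)&(s>-.11)&(abs(t)<.1); print('ledge z',np.median(z[l]))
s0=np.median(s[q])
# rectified: 4 px/mm
g=np.arange(-0.03,0.03,0.00025); h=np.arange(0.225,0.075,-0.00025)
T,Z=np.meshgrid(g,h); p=np.dstack([M[0]+s0*X[0]+T*Y[0],M[1]+s0*X[1]+T*Y[1],Z])
R=Ro.from_euler('xyz',o['r']).as_matrix(); pt_=(p-o['e'])@R; H=c['hand_eye']; pc=(pt_-H[:3,3])@H[:3,:3]
f=200/np.tan(np.radians(float(c['fov_y']))/2); r=np.hypot(pc[...,0],pc[...,1]); th=np.arctan2(r,pc[...,2])
u=(c['cx']+f*th*pc[...,0]/r).astype(np.float32); v=(c['cy']+f*th*pc[...,1]/r).astype(np.float32)
im=cv2.remap(c['img'],u,v,cv2.INTER_CUBIC)
im=cv2.convertScaleAbs(im,alpha=1.8)
for zz in np.arange(.08,.225,.01): cv2.putText(im,f'{zz:.2f}',(0,int((.225-zz)*4000)),0,.3,(0,255,255),1); cv2.line(im,(25,int((.225-zz)*4000)),(30,int((.225-zz)*4000)),(0,255,255),1)
cv2.line(im,(120,0),(120,10),(0,0,255),1)
cv2.imwrite('pics/rect.png',im)
E
```

```text
face s pct [-0.00012385  0.00062567  0.00130024  0.00403969  0.01707907]
tilt [-0.01748509  0.00418484  0.00067368] t [-0.02149588  0.02259124] z [0.0530145  0.21206589]
board 13654 [ 0.00092943 -0.00676993  0.0313013 ]
ledge z 0.020585333281140608
```

View pics/rect.png

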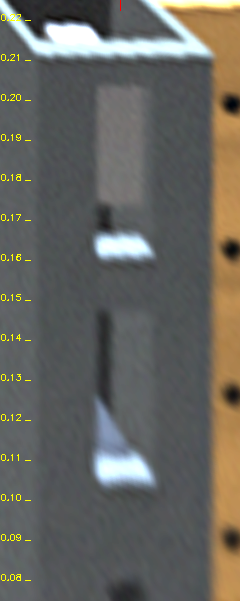

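Upright: the top is at z≈0.2115, the upper slot's bottom edge ≈0.161, the lower ≈0.1045, and the slot centre is at t≈+0.7 mm. The upright is therefore about 2 mm above nominal. Now I rotate to the bracket.

Call:
step_arm(rows=[{"dx": 0, "dy": 0, "dz": 0, "yaw": -0.0395, "hand": -1}, {"dx": 0, "dy": 0, "dz": 0, "yaw": -0.0395, "hand": -1}, {"dx": 0, "dy": 0, "dz": 0, "yaw": -0.0395, "hand": -1}, {"dx": 0, "dy": 0, "dz": 0, "yaw": -0.0395, "hand": -1}, {"dx": 0, "dy": 0, "dz": 0, "yaw": -0.0395, "hand": -1}])

```text
time_s: 2.75
eef_pos: [0.4202, -0.0736, 0.2099]
tcp_rot: [-3.141, 0.0, -2.226]
force: [-0.2, -0.3, 0.7]
finger_gap: 0.0872
grasp_force: 0.0
```

Call:
step_arm(rows=[{"dx": 0, "dy": 0, "dz": 0, "yaw": -0.0395, "hand": -1}, {"dx": 0, "dy": 0, "dz": 0, "yaw": -0.0395, "hand": -1}, {"dx": 0, "dy": 0, "dz": 0, "yaw": -0.0395, "hand": -1}, {"dx": 0, "dy": 0, "dz": 0, "yaw": -0.0395, "hand": -1}, {"dx": 0, "dy": 0, "dz": 0, "yaw": -0.0395, "hand": -1}])

```text
time_s: 3.17
eef_pos: [0.4203, -0.0737, 0.2099]
tcp_rot: [-3.141, -0.0, -1.606]
force: [0.3, -0.6, -0.2]
finger_gap: 0.0869
grasp_force: 0.0
```

Call:
step_arm(rows=[{"dx": 0, "dy": 0, "dz": 0, "yaw": -0.0395, "hand": -1}, {"dx": 0, "dy": 0, "dz": 0, "yaw": -0.0395, "hand": -1}, {"dx": 0, "dy": 0, "dz": 0, "yaw": -0.0138, "hand": -1}, {"dx": 0, "dy": 0, "dz": 0, "yaw": 0, "hand": -1}])

```text
time_s: 3.5
eef_pos: [0.4203, -0.0736, 0.2098]
tcp_rot: [-3.141, -0.0, -1.32]
force: [-0.4, 0.3, -0.2]
finger_gap: 0.0874
grasp_force: 0.0
```

```bash
python3 - <<'E'
from h import *
mv([.4844,.0965,.2],-1.3187)
E
```

```text
eef [ 0.4203 -0.0736  0.2098] rot [-3.1410e+00 -3.0000e-04 -1.3196e+00] dx -1.488 dy -1.044 dz 0.098 yaw -0.0003
```

Call:
step_arm(rows=[{"dx": -0.3, "dy": -0.209, "dz": 0, "yaw": 0, "hand": -1}, {"dx": -0.3, "dy": -0.209, "dz": 0, "yaw": 0, "hand": -1}, {"dx": -0.3, "dy": -0.209, "dz": 0, "yaw": 0, "hand": -1}, {"dx": -0.3, "dy": -0.209, "dz": 0, "yaw": 0, "hand": -1}, {"dx": -0.288, "dy": -0.208, "dz": 0, "yaw": 0, "hand": -1}])

```text
time_s: 3.92
eef_pos: [0.4846, 0.0985, 0.2098]
tcp_rot: [-3.141, -0.0, -1.321]
force: [1.2, -0.7, 0.4]
finger_gap: 0.0872
grasp_force: 0.0
```

Call:
step_arm(rows=[{"dx": 0, "dy": 0, "dz": 0, "yaw": 0, "hand": -1}, {"dx": 0, "dy": 0, "dz": 0, "yaw": 0, "hand": -1}, {"dx": 0, "dy": 0, "dz": 0, "yaw": 0, "hand": -1}])

```text
time_s: 4.17
eef_pos: [0.4836, 0.0967, 0.2092]
tcp_rot: [3.141, -0.0, -1.32]
force: [-0.3, 0.7, 0.2]
finger_gap: 0.0869
grasp_force: 0.0
```

```bash
python3 - <<'E'
from h import *
c,W,o=wlook('w3'); mv([.4844,.0965,.061])
G=np.array([.4844,.0965]); d=np.array([.24945,-.96839]); n=np.array([.96839,.24945])
P=W.reshape(-1,3); s=(P[:,:2]-G)@d; t=(P[:,:2]-G)@n; z=P[:,2]
print('tab',np.nanmedian(z[(abs(t)<.15)&(z<.015)]))
w=(z>.086)&(z<.102)&(s>-.04)&(s<.03)&(abs(t)<.02); print('web n',w.sum(),'s',np.percentile(s[w],[1,99]),'t',np.percentile(t[w],[1,50,99]),'z',np.median(z[w]),'slope',np.polyfit(s[w],t[w],1))
b=(z>.085)&(z<.11)&(s>.03)&(s<.07)&(abs(t)<.03); print('plate n',b.sum(),'s',np.percentile(s[b],[1,50,99]),'z',np.percentile(z[b],[5,50,95]))
for lo in np.arange(.03,.06,.002):
    q=b&(s>=lo)&(s<lo+.002); print(round(lo,3),q.sum(),np.percentile(t[q],[2,98]).round(4) if q.sum() else '', np.median(z[q]).round(4) if q.sum() else '')
E
```

```text
eef [0.4835 0.0962 0.2093] rot [ 3.1409e+00 -2.0000e-04 -1.3209e+00] dx -0.000 dy -0.009 dz 1.483 
tab 0.0007081426978912952
web n 591 s [-0.02098901  0.02946738] t [-0.00298513  0.00159862  0.00625081] z 0.09568413062865995 slope [0.00630675 0.00149205]
plate n 351 s [0.03037278 0.03906756 0.04284344] z [0.09214051 0.10009615 0.10164335]
0.03 22 [-0.0029  0.006 ] 0.0957
0.032 29 [-0.0029  0.006 ] 0.0955
0.034 26 [-0.0029  0.006 ] 0.0961
0.036 35 [-0.012  0.015] 0.1003
0.038 99 [-0.0134  0.0164] 0.1005
0.04 74 [-0.013  0.016] 0.1008
0.042 66 [-0.0123  0.0154] 0.0966
0.044 0  
0.046 0  
0.048 0  
0.05 0  
0.052 0  
0.054 0  
0.056 0  
0.058 0
```

View pics/w3.png

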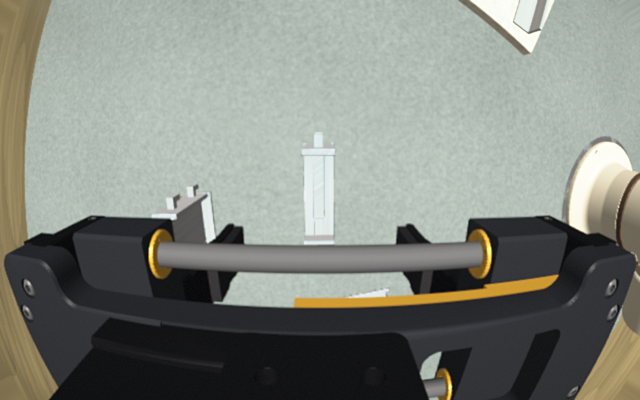

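The bracket is centred, with its back plate at (318,151) and the web running straight down the image. The offset is only 1.5 mm. I'll descend and grip.

Call:
step_arm(rows=[{"dx": 0.003, "dy": -0.024, "dz": 0.38, "yaw": -0.0027, "hand": -1}, {"dx": 0, "dy": 0, "dz": 0.38, "yaw": 0, "hand": -1}, {"dx": 0, "dy": 0, "dz": 0.38, "yaw": 0, "hand": -1}, {"dx": 0, "dy": 0, "dz": 0.25, "yaw": 0, "hand": -1}, {"dx": 0, "dy": 0, "dz": 0.09, "yaw": 0, "hand": -1}], squeeze=60)

```text
time_s: 4.63
eef_pos: [0.4833, 0.0947, 0.058]
tcp_rot: [3.134, -0.001, -1.314]
force: [-0.2, -0.3, -0.4]
finger_gap: 0.0869
grasp_force: 0.0
```

Call:
step_arm(rows=[{"dx": 0, "dy": 0, "dz": 0, "yaw": 0, "hand": -1}, {"dx": 0, "dy": 0, "dz": 0, "yaw": 0, "hand": 0.5}, {"dx": 0, "dy": 0, "dz": 0, "yaw": 0, "hand": 0.7}, {"dx": 0, "dy": 0, "dz": 0, "yaw": 0, "hand": 1}, {"dx": 0, "dy": 0, "dz": 0, "yaw": 0, "hand": 1}])

```text
time_s: 5.05
eef_pos: [0.4871, 0.0978, 0.063]
tcp_rot: [-3.138, 0.001, -1.311]
force: [-0.2, -0.5, -0.6]
finger_gap: 0.068
grasp_force: 0.0
```

Call:
step_arm(rows=[{"dx": 0, "dy": 0, "dz": 0, "yaw": 0, "hand": 1}, {"dx": 0, "dy": 0, "dz": 0, "yaw": 0, "hand": 1}, {"dx": 0, "dy": 0, "dz": 0, "yaw": 0, "hand": 1}, {"dx": 0, "dy": 0, "dz": 0, "yaw": 0, "hand": 1}, {"dx": 0, "dy": 0, "dz": 0, "yaw": 0, "hand": 1}])

```text
time_s: 5.47
eef_pos: [0.4861, 0.0974, 0.0614]
tcp_rot: [-3.142, 0.0, -1.311]
force: [-0.2, -0.1, 0.9]
finger_gap: 0.0352
grasp_force: 0.0
```

Call:
step_arm(rows=[{"dx": 0, "dy": 0, "dz": 0, "yaw": 0, "hand": 1}, {"dx": 0, "dy": 0, "dz": 0, "yaw": 0, "hand": 1}, {"dx": 0, "dy": 0, "dz": 0, "yaw": 0, "hand": 1}])

```text
time_s: 5.72
eef_pos: [0.4861, 0.0973, 0.0613]
tcp_rot: [3.141, -0.0, -1.311]
force: [0.6, 0.2, -1.1]
finger_gap: 0.015
grasp_force: 0.0
```

Call:
step_arm(rows=[{"dx": 0, "dy": 0, "dz": 0, "yaw": 0, "hand": 1}, {"dx": 0, "dy": 0, "dz": 0, "yaw": 0, "hand": 1}, {"dx": 0, "dy": 0, "dz": 0, "yaw": 0, "hand": 1}, {"dx": 0, "dy": 0, "dz": 0, "yaw": 0, "hand": 1}, {"dx": 0, "dy": 0, "dz": 0, "yaw": 0, "hand": 1}])

```text
time_s: 6.13
eef_pos: [0.4858, 0.0972, 0.0611]
tcp_rot: [3.141, -0.0, -1.311]
force: [-0.6, 0.7, -1.5]
finger_gap: 0.0098
grasp_force: 60.0
```

Call:
step_arm(rows=[{"dx": 0, "dy": 0, "dz": -0.05, "yaw": 0, "hand": 1}, {"dx": 0, "dy": 0, "dz": -0.15, "yaw": 0, "hand": 1}, {"dx": 0, "dy": 0, "dz": -0.25, "yaw": 0, "hand": 1}, {"dx": 0, "dy": 0, "dz": -0.3, "yaw": 0, "hand": 1}, {"dx": 0, "dy": 0, "dz": -0.25, "yaw": 0, "hand": 1}])

```text
time_s: 6.55
eef_pos: [0.486, 0.0972, 0.1629]
tcp_rot: [-3.141, -0.0, -1.311]
force: [0.3, 0.6, -2.7]
finger_gap: 0.0096
grasp_force: 60.0
```

Call:
step_arm(rows=[{"dx": 0, "dy": 0, "dz": -0.1, "yaw": 0, "hand": 1}, {"dx": 0, "dy": 0, "dz": 0, "yaw": 0, "hand": 1}, {"dx": 0, "dy": 0, "dz": 0, "yaw": 0, "hand": 1}, {"dx": 0, "dy": 0, "dz": 0, "yaw": 0, "hand": 1}])

```text
time_s: 6.88
eef_pos: [0.4846, 0.0968, 0.1693]
tcp_rot: [3.137, -0.0, -1.311]
force: [-0.6, -0.4, -4.0]
finger_gap: 0.0096
grasp_force: 60.0
```

```bash
python3 - <<'E'
from h import *
o=env.get_obs(); print(o['force'],o['ft_torque'],o['finger_gap'],o['grasp_force'])
c,W,o=wlook('w4'); mv([.4844,.0965,.061])
y=o['tcp_rot'][2]; e=o['eef_pos']; d=np.array([np.cos(y),np.sin(y)]); n=np.array([-d[1],d[0]])
P=W.reshape(-1,3); s=(P[:,:2]-e[:2])@d; t=(P[:,:2]-e[:2])@n; z=P[:,2]-e[2]
b=(z>.0)&(z<.05)&(s>.022)&(s<.075)&(abs(t)<.03)
for lo in np.arange(.022,.066,.002):
    q=b&(s>=lo)&(s<lo+.002); print(round(lo,3),q.sum(),np.percentile(t[q],[3,50,97]).round(4) if q.sum() else '', np.percentile(z[q],[5,50,95]).round(4) if q.sum() else '')
E
```

```text
[-0.56849842 -0.35736282 -3.99730185] [0.01052578 0.15174036 0.01413695] 0.00956683428443592 59.95390992611647
eef [0.4847 0.0967 0.1692] rot [ 3.1371e+00 -5.0000e-04 -1.3114e+00] dx 0.001 dy 0.004 dz 1.082 
0.022 96 [-0.0032  0.0013  0.0056] [0.0337 0.0345 0.0354]
0.024 91 [-0.0035  0.0008  0.0056] [0.0335 0.0347 0.0356]
0.026 102 [-0.0035  0.0013  0.0061] [0.0334 0.0345 0.0357]
0.028 95 [-0.0035  0.0013  0.0057] [0.0336 0.0345 0.0358]
0.03 109 [-0.0033  0.0013  0.006 ] [0.0336 0.0347 0.0355]
0.032 105 [-0.0035  0.0008  0.0059] [0.0335 0.0345 0.0357]
0.034 109 [-0.0038  0.0008  0.006 ] [0.0334 0.0346 0.0358]
0.036 106 [-0.0118  0.0011  0.0135] [0.0342 0.0387 0.0396]
0.038 332 [-0.0127  0.0013  0.0149] [0.0386 0.0396 0.0405]
0.04 345 [-0.0127  0.0009  0.0148] [0.0386 0.0396 0.0407]
0.042 963 [-0.0126  0.0012  0.0147] [0.0056 0.0315 0.0401]
0.044 82 [-0.0029  0.0008  0.0045] [0.0205 0.0216 0.0225]
0.046 69 [-0.0029  0.0008  0.0045] [0.0207 0.0215 0.0225]
0.048 70 [-0.0029  0.0008  0.0045] [0.0204 0.0215 0.0225]
0.05 81 [-0.0029  0.0008  0.0044] [0.0207 0.0217 0.0228]
0.052 70 [-0.0029  0.0008  0.0044] [0.0204 0.0214 0.0226]
0.054 101 [-0.0029  0.0008  0.0044] [0.0107 0.0213 0.0225]
0.056 0  
0.058 0  
0.06 0  
0.062 0  
0.064 0
```

Firm grip: the face is about 43 mm ahead of the TCP and the web is centred. I'll turn and carry it to the front of the upright.

Call:
step_arm(rows=[{"dx": 0, "dy": 0, "dz": 0, "yaw": 0.039, "hand": 1}, {"dx": 0, "dy": 0, "dz": 0, "yaw": 0.039, "hand": 1}, {"dx": 0, "dy": 0, "dz": 0, "yaw": 0.039, "hand": 1}, {"dx": 0, "dy": 0, "dz": 0, "yaw": 0.039, "hand": 1}, {"dx": 0, "dy": 0, "dz": 0, "yaw": 0.0182, "hand": 1}])

```text
time_s: 7.35
eef_pos: [0.4852, 0.0969, 0.1694]
tcp_rot: [3.139, -0.003, -1.863]
force: [0.4, 1.0, -3.2]
finger_gap: 0.0098
grasp_force: 60.0
```

Call:
step_arm(rows=[{"dx": 0.2, "dy": -0.05, "dz": 0, "yaw": 0, "hand": 1}, {"dx": 0.35, "dy": -0.085, "dz": 0, "yaw": 0, "hand": 1}, {"dx": 0.35, "dy": -0.085, "dz": 0, "yaw": 0, "hand": 1}, {"dx": 0.35, "dy": -0.085, "dz": 0, "yaw": 0, "hand": 1}, {"dx": 0.35, "dy": -0.085, "dz": 0, "yaw": 0, "hand": 1}])

```text
time_s: 7.77
eef_pos: [0.4769, -0.0686, 0.1697]
tcp_rot: [3.138, -0.001, -1.857]
force: [0.9, -0.0, -2.1]
finger_gap: 0.0095
grasp_force: 60.0
```

Call:
step_arm(rows=[{"dx": 0.35, "dy": -0.085, "dz": 0, "yaw": 0, "hand": 1}, {"dx": 0.35, "dy": -0.085, "dz": 0, "yaw": 0, "hand": 1}, {"dx": 0.35, "dy": -0.085, "dz": 0, "yaw": 0, "hand": 1}, {"dx": 0.35, "dy": -0.085, "dz": 0, "yaw": 0, "hand": 1}, {"dx": 0.2, "dy": -0.05, "dz": 0, "yaw": 0, "hand": 1}])

```text
time_s: 8.18
eef_pos: [0.4689, -0.2344, 0.1694]
tcp_rot: [3.138, -0.001, -1.86]
force: [0.8, 0.2, -2.9]
finger_gap: 0.0097
grasp_force: 60.0
```

Call:
step_arm(rows=[{"dx": 0, "dy": 0, "dz": 0, "yaw": 0, "hand": 1}, {"dx": 0, "dy": 0, "dz": 0, "yaw": 0, "hand": 1}, {"dx": 0, "dy": 0, "dz": 0, "yaw": 0, "hand": 1}, {"dx": 0, "dy": 0, "dz": 0, "yaw": 0, "hand": 1}, {"dx": 0, "dy": 0, "dz": 0, "yaw": 0, "hand": 1}])

```text
time_s: 8.6
eef_pos: [0.4702, -0.2307, 0.171]
tcp_rot: [3.141, 0.0, -1.856]
force: [-0.0, -0.4, -3.4]
finger_gap: 0.0095
grasp_force: 60.0
```

```bash
python3 - <<'E'
from h import *
o=env.get_obs(); print(o['force'],o['ft_torque'])
c,W,o=wlook('w5'); mv([.4678,-.2340,.170],-1.8588)
y=o['tcp_rot'][2]; e=o['eef_pos']; d=np.array([np.cos(y),np.sin(y)]); n=np.array([-d[1],d[0]])
P=W.reshape(-1,3); s=(P[:,:2]-e[:2])@d; t=(P[:,:2]-e[:2])@n; z=P[:,2]-e[2]
b=(z>.0)&(z<.06)&(s>.034)&(s<.14)&(abs(t)<.035)
for lo in np.arange(.034,.13,.003):
    q=b&(s>=lo)&(s<lo+.003)
    if q.sum()>4: print(round(lo,3),q.sum(),np.percentile(t[q],[3,50,97]).round(4), np.percentile(z[q],[5,50,95]).round(4))
bt=(abs(P[:,2]-.2)<.006)&(s>.06)&(s<.2)&(abs(t)<.25)&(abs(t)>.04)
print('boardtop',bt.sum(),np.polyfit(t[bt],s[bt],1) if bt.sum()>50 else '')
a=np.median(s[(abs(t)<.035)&(P[:,2]>.2)&(P[:,2]<.216)&(s>.065)]); print(a)
E
```

```text
[-0.03848342 -0.37418371 -3.41548392] [0.00236267 0.02716112 0.01893915]
eef [ 0.4703 -0.2307  0.1712] rot [ 3.1413  0.     -1.8565] dx 0.038 dy 0.015 dz 0.012 yaw 0.0007
0.034 117 [-0.0083  0.0001  0.0056] [0.0337 0.0347 0.038 ]
0.037 480 [-0.013   0.0009  0.0145] [0.0384 0.0395 0.0404]
0.04 1015 [-0.0132  0.0009  0.0144] [0.0055 0.0381 0.0404]
0.043 315 [-0.0121  0.0005  0.0137] [0.0142 0.0219 0.0353]
0.046 108 [-0.0032  0.0005  0.0041] [0.0205 0.0218 0.0226]
0.049 117 [-0.0032  0.0005  0.0041] [0.0203 0.0214 0.0226]
0.052 102 [-0.0032  0.0005  0.0041] [0.0206 0.0216 0.0225]
0.055 51 [-0.0032  0.0005  0.0042] [0.0102 0.0193 0.0219]
0.085 921 [-0.0218 -0.0058  0.02  ] [0.0035 0.0267 0.0407]
0.088 1191 [-0.0212  0.0001  0.0202] [0.0079 0.0403 0.0416]
0.091 314 [-0.022  -0.0004  0.0206] [0.0379 0.0406 0.0417]
0.094 372 [-0.0221 -0.0007  0.0205] [0.0291 0.0316 0.0414]
0.097 406 [-0.0218 -0.0007  0.0208] [0.0169 0.0316 0.0412]
0.1 458 [-0.0219 -0.0012  0.0205] [0.0069 0.0313 0.0413]
0.103 435 [-0.0218 -0.0003  0.0205] [0.0089 0.0313 0.0412]
0.106 334 [-0.0221 -0.0016  0.0205] [0.0059 0.0315 0.0413]
0.109 254 [-0.0222 -0.0194  0.0208] [0.0048 0.0359 0.0416]
0.112 241 [-0.0223 -0.0195  0.0207] [0.0047 0.0357 0.0415]
0.115 2948 [-0.0323 -0.0008  0.0315] [0.0043 0.0247 0.0374]
0.118 517 [-0.0344  0.0251  0.0342] [0.0059 0.0291 0.0309]
0.121 268 [-0.0341 -0.0027  0.034 ] [0.0283 0.0295 0.0306]
boardtop 10564 [0.00283911 0.12232159]
0.10194878079287319
```

View pics/w5.png

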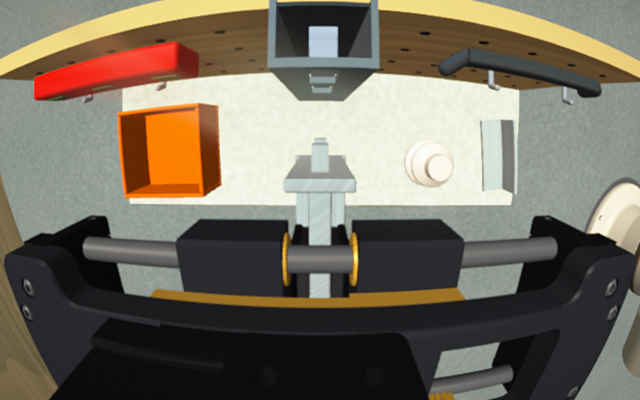

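The view shows the hooks at (320,145) lined up with the upright at (323,60). The lateral error is 1.3 mm and the yaw is good. Advancing.

Call:
step_arm(rows=[{"dx": 0.07, "dy": 0.014, "dz": 0, "yaw": 0.0008, "hand": 1}, {"dx": 0.07, "dy": 0, "dz": 0, "yaw": 0, "hand": 1}, {"dx": 0.07, "dy": 0, "dz": 0, "yaw": 0, "hand": 1}, {"dx": 0.04, "dy": 0, "dz": 0, "yaw": 0, "hand": 1}, {"dx": 0, "dy": 0, "dz": 0, "yaw": 0, "hand": 1}])

```text
time_s: 9.07
eef_pos: [0.4614, -0.2562, 0.1714]
tcp_rot: [-3.142, -0.0, -1.862]
force: [0.0, -0.3, -2.8]
finger_gap: 0.0093
grasp_force: 60.0
```

Call:
step_arm(rows=[{"dx": 0, "dy": 0, "dz": 0, "yaw": 0, "hand": 1}, {"dx": 0, "dy": 0, "dz": 0, "yaw": 0, "hand": 1}, {"dx": 0, "dy": 0, "dz": 0, "yaw": 0, "hand": 1}])

```text
time_s: 9.32
eef_pos: [0.4618, -0.2552, 0.1713]
tcp_rot: [3.142, 0.0, -1.861]
force: [-0.5, -0.6, -2.8]
finger_gap: 0.0092
grasp_force: 60.0
```

```bash
python3 - <<'E'
from h import *
o=env.get_obs(); print(o['force'],o['ft_torque'])
c,W,o=wlook('w6'); mv([.4442+.284*.043,-.3136+.9588*.043,.1705],-1.8588)
y=o['tcp_rot'][2]; e=o['eef_pos']; d=np.array([np.cos(y),np.sin(y)]); n=np.array([-d[1],d[0]])
P=W.reshape(-1,3); s=(P[:,:2]-e[:2])@d; t=(P[:,:2]-e[:2])@n; z=P[:,2]-e[2]
q=(z>.036)&(z<.045)&(s>.062)&(s<.09); print('upr',np.percentile(t[q&(abs(t)<.04)],[2,98]),'front',np.percentile(s[q&(abs(t)<.021)],[1,5]))
q=(z>.036)&(z<.045)&(s>.034)&(s<.05)&(abs(t)<.03); print('plate',np.percentile(t[q],[2,98]),np.percentile(s[q],[50,99]))
q=(z>.016)&(z<.025)&(s>.046)&(s<.054)&(abs(t)<.03); print('hook',np.percentile(t[q],[2,98]))
E
```

```text
[-0.54332086 -0.63224452 -2.75350909] [0.08487085 0.04587947 0.01614335]
eef [ 0.4618 -0.2551  0.1713] rot [-3.1416e+00  1.0000e-04 -1.8604e+00] dx 0.181 dy 0.003 dz 0.008 yaw -0.0005
upr [-0.02092262  0.02255209] front [0.06220046 0.06249168]
plate [-0.01335334  0.01472217] [0.04027676 0.0429637 ]
hook [-0.00320042  0.00412757]
```

Lateral alignment is within 0.3 mm. Inserting slowly.

Call:
step_arm(rows=[{"dx": 0.02, "dy": 0, "dz": 0, "yaw": 0, "hand": 1}, {"dx": 0.02, "dy": 0, "dz": 0, "yaw": 0, "hand": 1}, {"dx": 0.02, "dy": 0, "dz": 0, "yaw": 0, "hand": 1}, {"dx": 0.02, "dy": 0, "dz": 0, "yaw": 0, "hand": 1}, {"dx": 0.02, "dy": 0, "dz": 0, "yaw": 0, "hand": 1}])

```text
time_s: 9.78
eef_pos: [0.459, -0.2647, 0.1713]
tcp_rot: [-3.141, 0.001, -1.861]
force: [1.6, 4.4, -1.7]
finger_gap: 0.0096
grasp_force: 60.0
```

Call:
step_arm(rows=[{"dx": 0.02, "dy": 0, "dz": 0, "yaw": 0, "hand": 1}, {"dx": 0, "dy": 0, "dz": 0, "yaw": 0, "hand": 1}])

```text
time_s: 9.95
eef_pos: [0.4585, -0.2666, 0.1713]
tcp_rot: [-3.141, 0.001, -1.861]
force: [0.8, 3.7, -3.2]
finger_gap: 0.0094
grasp_force: 60.0
```

Call:
step_arm(rows=[{"dx": 0.015, "dy": 0, "dz": 0, "yaw": 0, "hand": 1}, {"dx": 0.015, "dy": 0, "dz": 0, "yaw": 0, "hand": 1}, {"dx": 0.015, "dy": 0, "dz": 0, "yaw": 0, "hand": 1}])

```text
time_s: 10.2
eef_pos: [0.4571, -0.2708, 0.1713]
tcp_rot: [-3.142, 0.0, -1.86]
force: [0.7, 4.9, -2.4]
finger_gap: 0.0098
grasp_force: 60.0
```

Call:
step_arm(rows=[{"dx": 0.01, "dy": 0, "dz": 0, "yaw": 0, "hand": 1}, {"dx": 0.01, "dy": 0, "dz": 0, "yaw": 0, "hand": 1}])

```text
time_s: 10.37
eef_pos: [0.4565, -0.2729, 0.1713]
tcp_rot: [-3.141, 0.0, -1.861]
force: [0.2, 4.6, -2.4]
finger_gap: 0.0095
grasp_force: 60.0
```

Call:
step_arm(rows=[{"dx": 0.008, "dy": 0, "dz": 0, "yaw": 0, "hand": 1}, {"dx": 0, "dy": 0, "dz": 0, "yaw": 0, "hand": 1}])

```text
time_s: 10.53
eef_pos: [0.4564, -0.2735, 0.1713]
tcp_rot: [-3.141, 0.001, -1.861]
force: [1.2, 5.2, -2.3]
finger_gap: 0.0098
grasp_force: 60.0
```

Call:
step_arm(rows=[{"dx": 0.005, "dy": 0, "dz": 0, "yaw": 0, "hand": 1}, {"dx": 0, "dy": 0, "dz": 0, "yaw": 0, "hand": 1}])

```text
time_s: 10.7
eef_pos: [0.4563, -0.2735, 0.1713]
tcp_rot: [-3.141, 0.001, -1.861]
force: [1.5, 6.2, -2.0]
finger_gap: 0.0092
grasp_force: 60.0
```

Call:
step_arm(rows=[{"dx": 0.01, "dy": 0, "dz": 0, "yaw": 0, "hand": 1}, {"dx": 0, "dy": 0, "dz": 0, "yaw": 0, "hand": 1}])

```text
time_s: 10.87
eef_pos: [0.4563, -0.2736, 0.1713]
tcp_rot: [-3.141, 0.003, -1.861]
force: [2.4, 11.4, -1.0]
finger_gap: 0.0095
grasp_force: 60.0
```

Call:
step_arm(rows=[{"dx": 0.01, "dy": 0, "dz": 0, "yaw": 0, "hand": 1}, {"dx": 0, "dy": 0, "dz": 0, "yaw": 0, "hand": 1}])

```text
time_s: 11.03
eef_pos: [0.4563, -0.2736, 0.1713]
tcp_rot: [-3.141, 0.004, -1.861]
force: [3.1, 15.9, 0.9]
finger_gap: 0.01
grasp_force: 60.0
```

The plate is flush, with the force rising about 5 N/mm and no motion. I'll ease back slightly and press down.

Call:
step_arm(rows=[{"dx": -0.013, "dy": 0, "dz": 0, "yaw": 0, "hand": 1}, {"dx": 0, "dy": 0, "dz": 0.02, "yaw": 0, "hand": 1}, {"dx": 0, "dy": 0, "dz": 0.02, "yaw": 0, "hand": 1}, {"dx": 0, "dy": 0, "dz": 0.02, "yaw": 0, "hand": 1}, {"dx": 0, "dy": 0, "dz": 0.02, "yaw": 0, "hand": 1}])

```text
time_s: 11.45
eef_pos: [0.4577, -0.274, 0.165]
tcp_rot: [-3.137, 0.002, -1.86]
force: [2.6, 11.9, 4.6]
finger_gap: 0.0093
grasp_force: 60.0
```

Call:
step_arm(rows=[{"dx": 0, "dy": 0, "dz": 0.02, "yaw": 0, "hand": 1}, {"dx": 0, "dy": 0, "dz": 0.015, "yaw": 0, "hand": 1}, {"dx": 0, "dy": 0, "dz": 0, "yaw": 0, "hand": 1}])

```text
time_s: 11.7
eef_pos: [0.458, -0.2741, 0.1613]
tcp_rot: [-3.137, 0.002, -1.86]
force: [3.2, 10.6, 3.5]
finger_gap: 0.0097
grasp_force: 60.0
```

Call:
step_arm(rows=[{"dx": 0, "dy": 0, "dz": 0.015, "yaw": 0, "hand": 1}, {"dx": 0, "dy": 0, "dz": 0.015, "yaw": 0, "hand": 1}, {"dx": 0, "dy": 0, "dz": 0, "yaw": 0, "hand": 1}])

```text
time_s: 11.95
eef_pos: [0.4582, -0.2742, 0.1585]
tcp_rot: [-3.136, 0.001, -1.86]
force: [3.2, 9.6, 2.5]
finger_gap: 0.0092
grasp_force: 60.0
```

Call:
step_arm(rows=[{"dx": 0, "dy": 0, "dz": 0.015, "yaw": 0, "hand": 1}, {"dx": 0, "dy": 0, "dz": 0.015, "yaw": 0, "hand": 1}, {"dx": 0, "dy": 0, "dz": 0, "yaw": 0, "hand": 1}])

```text
time_s: 12.2
eef_pos: [0.4585, -0.2742, 0.1568]
tcp_rot: [-3.136, 0.001, -1.859]
force: [1.6, 12.5, 9.2]
finger_gap: 0.0095
grasp_force: 59.9
```

Call:
step_arm(rows=[{"dx": 0, "dy": 0, "dz": 0.015, "yaw": 0, "hand": 1}, {"dx": 0, "dy": 0, "dz": 0, "yaw": 0, "hand": 1}])

```text
time_s: 12.37
eef_pos: [0.4587, -0.2742, 0.156]
tcp_rot: [-3.135, 0.001, -1.859]
force: [2.1, 13.5, 12.0]
finger_gap: 0.0093
grasp_force: 59.9
```

The tongue was met at TCP z≈0.157. A sideways drift of about 2 mm has crept in, so I'll trim it while pressing.

Call:
step_arm(rows=[{"dx": 0, "dy": 0.01, "dz": 0.01, "yaw": 0, "hand": 1}, {"dx": 0, "dy": 0.01, "dz": 0.01, "yaw": 0, "hand": 1}, {"dx": 0, "dy": 0, "dz": 0, "yaw": 0, "hand": 1}])

```text
time_s: 12.62
eef_pos: [0.4583, -0.274, 0.1549]
tcp_rot: [-3.131, 0.001, -1.858]
force: [3.1, 14.6, 14.7]
finger_gap: 0.0096
grasp_force: 59.9
```

Call:
step_arm(rows=[{"dx": 0, "dy": 0, "dz": 0.012, "yaw": 0, "hand": 1}, {"dx": 0, "dy": 0, "dz": 0.012, "yaw": 0, "hand": 1}, {"dx": 0, "dy": 0, "dz": 0, "yaw": 0, "hand": 1}])

```text
time_s: 12.87
eef_pos: [0.4583, -0.274, 0.1525]
tcp_rot: [-3.131, 0.001, -1.858]
force: [2.5, 13.9, 14.5]
finger_gap: 0.0102
grasp_force: 59.9
```

```bash
python3 - <<'E'
from h import *
o=env.get_obs(); print(o['force'],o['ft_torque'],o['eef_pos'],o['tcp_rot'])
c,W,o=wlook('w7')
y=-1.8595; e=o['eef_pos']; d=np.array([np.cos(y),np.sin(y)]); n=np.array([-d[1],d[0]])
P=W.reshape(-1,3); s=(P[:,:2]-e[:2])@d; t=(P[:,:2]-e[:2])@n; z=P[:,2]-e[2]
q=(P[:,2]>.205)&(P[:,2]<.22)&(s>.04)&(s<.09); print('upr',np.percentile(t[q&(abs(t)<.04)],[2,98]),'top z',np.median(P[q&(abs(t)<.03),2]),'front',np.percentile(s[q&(abs(t)<.021)],[1,5]))
q=(z>.036)&(z<.044)&(s>.034)&(s<.0425)&(abs(t)<.03); print('plate',np.percentile(t[q],[2,98]),'top z',np.median(P[q,2]))
E
```

```text
[ 2.45220333 13.92443926 14.48894478] [ 3.94641123 -0.52675646  0.07140665] [ 0.45826969 -0.27397232  0.15252344] [-3.13106910e+00  6.38749375e-04 -1.85811107e+00]
upr [-0.02290676  0.0204093 ] top z 0.21126599247066996 front [0.04286172 0.04335294]
plate [-0.01344447  0.01441831] top z 0.19224493451808294
```

About 5 mm to go (plate top 19 mm below the upright's top; seated is 24 mm).

Call:
step_arm(rows=[{"dx": 0, "dy": 0.005, "dz": 0.01, "yaw": 0, "hand": 1}, {"dx": 0, "dy": 0, "dz": 0.01, "yaw": 0, "hand": 1}, {"dx": 0, "dy": 0, "dz": 0, "yaw": 0, "hand": 1}])

```text
time_s: 13.17
eef_pos: [0.458, -0.2741, 0.1505]
tcp_rot: [-3.13, 0.0, -1.858]
force: [3.0, 13.3, 12.5]
finger_gap: 0.0097
grasp_force: 60.0
```

Call:
step_arm(rows=[{"dx": 0, "dy": 0, "dz": 0.01, "yaw": 0, "hand": 1}, {"dx": 0, "dy": 0, "dz": 0.01, "yaw": 0, "hand": 1}, {"dx": 0, "dy": 0, "dz": 0, "yaw": 0, "hand": 1}])

```text
time_s: 13.42
eef_pos: [0.4581, -0.2741, 0.1485]
tcp_rot: [-3.13, 0.0, -1.858]
force: [2.8, 11.8, 13.6]
finger_gap: 0.0095
grasp_force: 59.9
```

Call:
step_arm(rows=[{"dx": 0, "dy": 0, "dz": 0.01, "yaw": 0, "hand": 1}, {"dx": 0, "dy": 0, "dz": 0, "yaw": 0, "hand": 1}])

```text
time_s: 13.58
eef_pos: [0.4581, -0.2741, 0.148]
tcp_rot: [-3.13, 0.0, -1.858]
force: [1.8, 13.8, 15.4]
finger_gap: 0.0093
grasp_force: 59.9
```

Call:
step_arm(rows=[{"dx": 0, "dy": 0, "dz": 0.01, "yaw": 0, "hand": 1}, {"dx": 0, "dy": 0, "dz": 0, "yaw": 0, "hand": 1}])

```text
time_s: 13.75
eef_pos: [0.4582, -0.2741, 0.148]
tcp_rot: [-3.13, 0.0, -1.858]
force: [1.2, 15.7, 21.0]
finger_gap: 0.0093
grasp_force: 59.9
```

Call:
step_arm(rows=[{"dx": 0, "dy": 0, "dz": 0.005, "yaw": 0, "hand": 1}, {"dx": 0, "dy": 0, "dz": 0, "yaw": 0, "hand": 1}])

```text
time_s: 13.92
eef_pos: [0.4582, -0.2741, 0.1479]
tcp_rot: [-3.129, 0.0, -1.858]
force: [0.0, 16.5, 22.9]
finger_gap: 0.0095
grasp_force: 59.9
```

Hard stop at z=0.148 with the force climbing, so it is seated. I'll unload, then test the latch with a gentle lift and a look.

Call:
step_arm(rows=[{"dx": -0.01, "dy": 0, "dz": -0.02, "yaw": 0, "hand": 1}, {"dx": -0.01, "dy": 0, "dz": -0.015, "yaw": 0, "hand": 1}, {"dx": 0, "dy": 0, "dz": 0, "yaw": 0, "hand": 1}])

```text
time_s: 14.17
eef_pos: [0.4573, -0.2735, 0.1478]
tcp_rot: [-3.133, -0.002, -1.859]
force: [3.7, 5.7, 9.2]
finger_gap: 0.0098
grasp_force: 60.0
```

```bash
python3 - <<'E'
from h import *
o=env.get_obs(); print(o['force'],o['eef_pos'])
c,W,o=wlook('w8')
y=-1.8588; e=o['eef_pos']; d=np.array([np.cos(y),np.sin(y)]); n=np.array([-d[1],d[0]])
P=W.reshape(-1,3); s=(P[:,:2]-e[:2])@d; t=(P[:,:2]-e[:2])@n; z=P[:,2]
q=(z>.205)&(z<.22)&(s>.04)&(s<.09); print('upr',np.percentile(t[q&(abs(t)<.04)],[2,98]),'top z',np.median(z[q&(abs(t)<.03)]))
q=(z-e[2]>.036)&(z-e[2]<.044)&(s>.034)&(s<.0425)&(abs(t)<.03); print('plate',np.percentile(t[q],[2,98]),'top z',np.median(z[q]))
for a in np.arange(.186,.206,.002):
    q=(z>=a)&(z<a+.002)&(abs(t)<.005)&(s>.035)&(s<.07); r=(z>=a)&(z<a+.002)&(abs(t)<.018)&(abs(t)>.011)&(s>.035)&(s<.07)
    print(round(a,3),q.sum(),np.percentile(s[q],[10,50,90]).round(4) if q.sum() else '',r.sum(),np.percentile(s[r],[10,50,90]).round(4) if r.sum() else '')
cv2.imwrite('pics/w8c.png',cv2.resize(c['img'][0:200,220:430],None,fx=2.8,fy=2.8,interpolation=3))
E
```

```text
[3.71359427 5.69902146 9.16047371] [ 0.45726171 -0.27349597  0.1478467 ]
upr [-0.02183494  0.02149359] top z 0.21130249964482975
plate [-0.01340815  0.01412167] top z 0.18754699934270003
0.186 35 [0.0371 0.0373 0.0377] 57 [0.0372 0.0378 0.0472]
0.188 13 [0.0374 0.0378 0.0379] 20 [0.0379 0.0471 0.0473]
0.19 0  51 [0.0469 0.0472 0.0474]
0.192 0  25 [0.0468 0.0469 0.0472]
0.194 0  24 [0.0469 0.0471 0.0473]
0.196 0  33 [0.047  0.047  0.0472]
0.198 0  26 [0.047  0.0471 0.0472]
0.2 496 [0.0485 0.055  0.0618] 24 [0.0471 0.0472 0.0473]
0.202 824 [0.0486 0.0553 0.0616] 31 [0.0471 0.0472 0.0473]
0.204 33 [0.0471 0.0473 0.0522] 71 [0.0468 0.047  0.0473]
```

View pics/w8c.png

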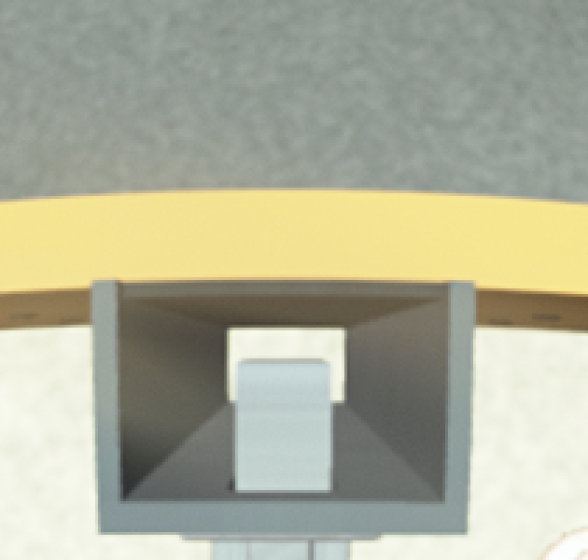

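The crop shows the latch block at (285,430), its front edge nearly at the sheet, and the plate touching. I'll compare the latch depth with the earlier picture, when it was certainly out (w5/w6), using the stored PNG geometry.

```bash
python3 - <<'E'
from h import *
def f(W,tag):
    M=np.array([0.4442,-0.3136]); d=np.array([-.28409,-.9588]); n=np.array([.9588,-.28409])
    P=W.reshape(-1,3); s=(P[:,:2]-M)@d; t=(P[:,:2]-M)@n; z=P[:,2]
    q=(z>.196)&(z<.2035)&(abs(t)<.005)&(s>-.01)&(s<.035); r=(z>.2085)&(z<.214)&(abs(t)<.016)&(s>-.02)&(s<.012)
    print(tag,'latch s',np.percentile(s[q],[1,5,50,95,99]).round(4),q.sum(),'rim s',np.percentile(s[r],[3,50,97]).round(4),'latch z',np.median(z[q]))
f(np.load('wW.npy'),'now'); f(np.load('w2W.npy'),'w2')
E
```

```text
now latch s [0.0049 0.0057 0.0149 0.034  0.0348] 1583 rim s [0.0012 0.0032 0.005 ] latch z 0.20198879136432013
w2 latch s [0.0013 0.0018 0.0194 0.0296 0.0299] 132 rim s [-0.0006  0.0015  0.0048] latch z 0.20030756509283287
```

Call:
step_arm(rows=[{"dx": 0, "dy": 0, "dz": -0.01, "yaw": 0, "hand": 1}, {"dx": 0, "dy": 0, "dz": -0.015, "yaw": 0, "hand": 1}, {"dx": 0, "dy": 0, "dz": -0.015, "yaw": 0, "hand": 1}, {"dx": 0, "dy": 0, "dz": 0, "yaw": 0, "hand": 1}])

```text
time_s: 14.55
eef_pos: [0.4536, -0.2726, 0.1482]
tcp_rot: [3.14, -0.0, -1.861]
force: [3.6, 0.5, -1.9]
finger_gap: 0.0095
grasp_force: 60.0
```

The latch front sits within the sheet thickness, so it is out. Lift test continues.

Call:
step_arm(rows=[{"dx": 0, "dy": -0.01, "dz": -0.015, "yaw": 0, "hand": 1}, {"dx": 0, "dy": 0, "dz": -0.01, "yaw": 0, "hand": 1}, {"dx": 0, "dy": 0, "dz": 0, "yaw": 0, "hand": 1}])

```text
time_s: 14.8
eef_pos: [0.4539, -0.2725, 0.1507]
tcp_rot: [3.138, -0.0, -1.861]
force: [0.8, 0.1, -4.6]
finger_gap: 0.0094
grasp_force: 60.0
```

Call:
step_arm(rows=[{"dx": 0, "dy": 0, "dz": -0.01, "yaw": 0, "hand": 1}, {"dx": 0, "dy": 0, "dz": 0, "yaw": 0, "hand": 1}])

```text
time_s: 14.97
eef_pos: [0.4539, -0.2724, 0.1511]
tcp_rot: [3.139, 0.0, -1.861]
force: [1.8, -3.3, -9.8]
finger_gap: 0.0099
grasp_force: 60.0
```

The latch holds: the pull rose to about 10 N with no further lift. I'll press back down to the stop, then let go.

Call:
step_arm(rows=[{"dx": 0.01, "dy": -0.01, "dz": 0.015, "yaw": 0, "hand": 1}, {"dx": 0.01, "dy": 0, "dz": 0.015, "yaw": 0, "hand": 1}, {"dx": 0, "dy": 0, "dz": 0.015, "yaw": 0, "hand": 1}, {"dx": 0, "dy": 0, "dz": 0.01, "yaw": 0, "hand": 1}, {"dx": 0, "dy": 0, "dz": 0, "yaw": 0, "hand": 1}])

```text
time_s: 15.38
eef_pos: [0.4554, -0.2732, 0.1481]
tcp_rot: [3.141, 0.002, -1.86]
force: [-0.1, 7.6, 2.7]
finger_gap: 0.0094
grasp_force: 60.0
```

Call:
step_arm(rows=[{"dx": 0, "dy": 0, "dz": 0.01, "yaw": 0, "hand": 1}, {"dx": 0, "dy": 0, "dz": 0, "yaw": 0, "hand": 1}])

```text
time_s: 15.55
eef_pos: [0.4554, -0.2732, 0.1481]
tcp_rot: [3.141, 0.001, -1.86]
force: [-2.0, 9.8, 7.5]
finger_gap: 0.0094
grasp_force: 59.9
```

Call:
step_arm(rows=[{"dx": 0, "dy": 0, "dz": 0.01, "yaw": 0, "hand": 1}, {"dx": 0, "dy": 0, "dz": 0.005, "yaw": 0, "hand": 1}, {"dx": -0.012, "dy": 0, "dz": 0, "yaw": 0, "hand": 1}, {"dx": 0, "dy": 0, "dz": -0.02, "yaw": 0, "hand": 1}, {"dx": 0, "dy": 0, "dz": 0, "yaw": 0, "hand": 1}])

```text
time_s: 15.97
eef_pos: [0.456, -0.2733, 0.148]
tcp_rot: [-3.141, 0.0, -1.86]
force: [-1.3, 6.3, 7.1]
finger_gap: 0.0097
grasp_force: 59.9
```

Call:
step_arm(rows=[{"dx": 0, "dy": 0, "dz": 0, "yaw": 0, "hand": 0.6}, {"dx": 0, "dy": 0, "dz": 0, "yaw": 0, "hand": 0.3}, {"dx": 0, "dy": 0, "dz": 0, "yaw": 0, "hand": 0.3}, {"dx": 0, "dy": 0, "dz": 0, "yaw": 0, "hand": 0.3}, {"dx": 0, "dy": 0, "dz": 0, "yaw": 0, "hand": 0.3}])

```text
time_s: 16.38
eef_pos: [0.4557, -0.2739, 0.1462]
tcp_rot: [3.141, -0.0, -1.861]
force: [-0.0, -0.9, -0.4]
finger_gap: 0.0288
grasp_force: 0.0
```

Call:
step_arm(rows=[{"dx": 0, "dy": 0, "dz": 0, "yaw": 0, "hand": 0.3}, {"dx": 0, "dy": 0, "dz": 0, "yaw": 0, "hand": 0.3}, {"dx": 0, "dy": 0, "dz": 0, "yaw": 0, "hand": 0.3}])

```text
time_s: 16.63
eef_pos: [0.4558, -0.2737, 0.1464]
tcp_rot: [3.141, -0.0, -1.861]
force: [-0.1, 0.4, 0.3]
finger_gap: 0.0301
grasp_force: 0.0
```

Released. I'll rise straight up and check.

Call:
step_arm(rows=[{"dx": 0, "dy": 0, "dz": -0.1, "yaw": 0, "hand": 0.3}, {"dx": 0, "dy": 0, "dz": -0.2, "yaw": 0, "hand": 0.3}, {"dx": 0, "dy": 0, "dz": -0.3, "yaw": 0, "hand": 0.3}, {"dx": 0, "dy": 0, "dz": -0.3, "yaw": 0, "hand": 0.3}, {"dx": 0, "dy": 0, "dz": -0.2, "yaw": 0, "hand": 0.3}])

```text
time_s: 17.05
eef_pos: [0.4566, -0.2742, 0.2605]
tcp_rot: [-3.137, -0.001, -1.86]
force: [0.9, 0.2, 0.8]
finger_gap: 0.0304
grasp_force: 0.0
```

Call:
step_arm(rows=[{"dx": -0.1, "dy": 0, "dz": 0, "yaw": 0, "hand": 0.3}, {"dx": 0, "dy": 0, "dz": 0, "yaw": 0, "hand": 0.3}, {"dx": 0, "dy": 0, "dz": 0, "yaw": 0, "hand": 0.3}, {"dx": 0, "dy": 0, "dz": 0, "yaw": 0, "hand": 0.3}])

```text
time_s: 17.38
eef_pos: [0.4579, -0.2637, 0.2554]
tcp_rot: [3.139, 0.0, -1.86]
force: [0.0, 0.3, 0.5]
finger_gap: 0.0302
grasp_force: 0.0
```

```bash
python3 - <<'E'
from h import *
o=env.get_obs(); print(o['force'],o['eef_pos'])
c,W,o=wlook('w9')
M=np.array([0.4442,-0.3136]); d=np.array([-.28409,-.9588]); n=np.array([.9588,-.28409])
P=W.reshape(-1,3); s=(P[:,:2]-M)@d; t=(P[:,:2]-M)@n; z=P[:,2]
r=(z>.2085)&(z<.214)&(abs(t)<.016)&(s>-.02)&(s<.012); print('rim',np.percentile(s[r],[3,97]),np.median(z[r]))
p=(z>.18)&(z<.2)&(abs(t)<.02)&(s>-.012)&(s<.001); print('plate',p.sum(),np.percentile(s[p],[3,97]),np.percentile(t[p],[3,97]),np.median(z[p]))
q=(z>.196)&(z<.2035)&(abs(t)<.005)&(s>.002)&(s<.03); print('latch s',np.percentile(s[q],[1,50,99]),q.sum())
E
```

```text
[0.03358753 0.29276445 0.46032106] [ 0.45792329 -0.26372658  0.25544755]
rim [0.00081259 0.00489344] 0.21173559148620225
plate 433 [-0.01110991 -0.00235003] [-0.01282645  0.01480355] 0.18709774249533892
latch s [0.00513734 0.01283498 0.0288279 ] 319
```

View pics/w9.png

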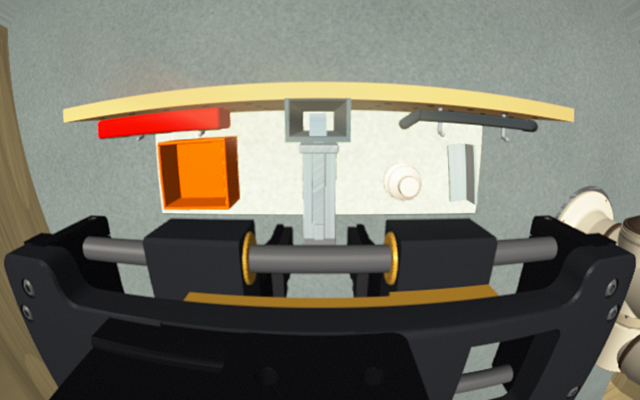

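The picture shows the bracket at (320,190) hanging on the upright (318,120), with the neighbours undisturbed. One check that it hangs level and flush.

```bash
python3 - <<'E'
from h import *
W=np.load('wW.npy'); M=np.array([0.4442,-0.3136]); d=np.array([-.28409,-.9588]); n=np.array([.9588,-.28409])
P=W.reshape(-1,3); s=(P[:,:2]-M)@d; t=(P[:,:2]-M)@n; z=P[:,2]
a=(abs(t)<.014)&(abs(t)>.008)&(z>.18)&(z<.195)&(s<.002)&(s>-.03); print('plate s',a.sum(),np.percentile(s[a],[2,50,98]),np.median(z[a]))
w=(abs(t)<.004)&(z>.172)&(z<.19)&(s<-.011)&(s>-.062); print('web',w.sum(),np.polyfit(s[w],z[w],1),np.percentile(s[w],[2,98]))
f=(z>.08)&(z<.1)&(abs(t)<.017)&(s<0)&(s>-.12); print('foot',f.sum(),np.polyfit(s[f],z[f],1) if f.sum()>50 else '')
E
```

```text
plate s 163 [-0.00904536 -0.00515829 -0.00232799] 0.18723418086223753
web 665 [0.03684253 0.18272277] [-0.06091061 -0.01174536]
foot 1711 [0.01676096 0.0917171 ]
```

The bracket is seated, latched and stable. It leans outward only by the hooks' own play (about 1–2°). Handing in.

```bash
python3 -c "
from plant import env
print(env.finish_job())"
```

```text
the job is handed in; nothing more can be done
None
```

The bracket is hooked into the upright and pressed down to its stop (peak about 26 N); the latch is out and held against a 10 N lift test, and it was handed in released, with its top leaning about 2–3 mm off the upright and the ledge items untouched.

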